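# Seat a bearing adjuster ring with the two-pin spanner and lock it

## Robot

A 6-joint arm with a two-finger parallel gripper is mounted at the origin on the work surface; the furniture and walls round the work are solid. World frame = base frame: x ahead of the robot, y to its left, z up, the work surface at z = 0. Lengths are in m, angles in rad, forces in N, time in s.
With the tool pointing down it reaches from about 0.35 to 0.775 m from the base axis. Payload 7.3 kg.
Tool frame: the origin (TCP) lies at the very end of the fingers, on their centre line; the grasp point (between the pads) lies env.grasp_offset behind it (env.grasp_offset is the distance from the TCP to the grasp point, in m); z points along the fingers, y is the line along which they close (so a half turn about z gives the same grasp; the last joint's range is limited). The gripper opens to 92 mm and grips with 3 to 60 N. Pads are 19 mm wide; open, the fingers measure 130 mm over their backs; the gripper's body (75 mm by 190 mm) begins 47 mm behind the grasp point.
Start: joints at [0.969, 0.342, 1.524, -0, 1.275, -0.146], TCP at [0.231, 0.471, 0.227] pointing down, gripper open.
Joint ranges: [-2.53, 2.53], [-0.77, 2.02], [0.04, 2.7], [-1, 4.14], [0.28, 2.66], [-3.11, 3.11]. Speed limits (rad/s): [2.57, 2.57, 3.14, 3.14, 3.14, 3.14].

## Interface

Orientations are given as a unit quaternion [w, x, y, z].
In Python, from workcell import env gives the robot as it stands.
- The arm moves only by the tool move_arm, never from a script. Its argument "plan" is a list of rows, each an object with "delta_rot": the turn, a rotation vector about the tool's x, y, z in degrees, a list of three; "offset": the shift along the tool's x, y, z in m, a list of three; "claw": the closure, from -1 (fully open) to 1 (shut), so that 0 is half open. In form: [{"delta_rot": [wx, wy, wz], "offset": [x, y, z], "claw": claw}, ...]. A call has exactly 5 rows; each row is the pose to reach, as a shift and turn from the pose commanded when the call began, along the tool's axes at that moment; what a row does not reach only later rows make up. A row lasts 1/12 s, in which the tool goes at most 41.7 mm and 7.16 degrees, less where a joint would pass 70% of its speed; a pose out of reach is approached as far as the arm can. A call with a gripper value outside its range is refused whole. The fingers move at their own pace and stop on an object; "grip_force" is the grip in N (left out, the last holds). Time passes only in rows, so rows that repeat a pose let the fingers close, or fill a call up. It gives the time, the measured TCP pose, the force, the opening and the grip force at its end, in the units of the state.
- env.sense(): the state, without advancing time (a new reading comes with each control period).
- env.get_image(name): name is "side" or "top"; returns a dict with "image" (400x640x3 uint8, red, green, blue), "z_map" (400x640 float32, m along the optical axis (not along the pixel's ray), 0 where there is no reading), "intrinsics" (3x3 intrinsics, pixels), "rvec" (rotation vector, rad) and "tvec" (3), from world to camera coordinates, as OpenCV has them. Camera axes: x right, y down, z forward; pixel columns grow to the right and rows downward; lengths in m; the calibration is good to about 2 mm. A picture is of the moment at which its call begins.
- env.sign_off(): hands the job in; it is judged then, once.
The state is a dict: "clock": time; "qpos": joint angles; "dq": joint speeds; "tau": joint torques, N m; "position": TCP position; "tool_rot": TCP orientation; "contact_force": force on the tool from outside, world axes, zero at the start; "moment": the same for the moment, N m; "opening": finger opening in m; "grip_force": force on a finger pad.
Only numpy, scipy, OpenCV 4.12 (cv2) and the standard library are available. Lean on these libraries where they do the work, as an engineer would, in place of code of your own. Each camera call takes 0.05 s, during which the arm holds its last target. There are 200 camera calls.

## Task

The bearing adjuster ring in the grey housing is still backed off. Set the two-pin T-spanner fully into the ring's two holes and let go of it, then turn the ring clockwise (seen from above) with the spanner until it is home against its stop. Then put the spanner back on its wooden rest, standing level and central as it was, its pins in the groove, and last swing the housing's hinged keeper over and press it down until its tooth is fully in the ring's hole; turn the ring with the spanner only, and leave the sleeves round it where they are.

Things in the scene. Friction and masses are not known exactly. Their poses are not given: they have to be found in the camera images.
- housing: grey cast bearing housing, bolted down (fixed): square foot 136 x 136 x 12 mm, round body 124 mm across, rim 58 mm high, with a recess 94 mm across and 8 mm deep down to the ring. Origin: centre of its underside, on the ring's axis; z up; +x points from the axis to the keeper's hinge.
- ring (a joint): the steel adjuster ring, turning about the housing's vertical axis: 0 = home against its stop, larger = backed off anticlockwise (seen from above), at most 1.1 rad. Stiff: about 0.25 N m turns it, and it stays where it is left. At 0 its two holes lie along the housing's x axis, one under the keeper's tooth.
- ring_face (a point): centre of the ring's flat top face, 50 mm above the table, 8 mm below the housing's rim; ring 92 mm outside, 44 mm inside, 12 mm thick. Its x axis runs through the two through holes, each 15 mm wide, 34 mm to either side of the centre; z up.
- spanner: loose steel two-pin T-spanner, 0.5 to 0.75 kg. Origin: centre of the underside of its disc (84 mm across, 9 mm thick), z up. Pins of 10 mm diameter stand 10 mm down at x = +34 and -34 mm (either fits either hole). A round bar, 14 mm thick, runs along y from -110 to +110 mm (end knobs 18 mm thick), its axis 23 mm above the origin. Seated, its origin is at ring_face, with 0.07 rad of play.
- spanner_boss (a point): centre of the square boss on the spanner, where to grip it: 26 x 26 mm, sides along the spanner's x and y, from 36 to 68 mm above the spanner's origin; this point is 52 mm above it. The spanner balances here and, let go in the ring or on the rest, stands by itself.
- rest: hardwood rest, fixed, 108 x 108 x 32 mm with a groove 24 mm wide and 16 mm deep along its x axis, open at both ends. Origin: centre of its underside, z up. The spanner stands on it, disc on the top face at 32 mm, pins in the groove (spanner x along rest x, either way round).
- keeper (a joint): hinged steel keeper arm on the housing: 0 = down and shut, tooth 6 mm deep in the ring's hole (only possible when the ring is home and the spanner is out), 1.57 = upright, larger = leaning outward, away from the ring, at most 2.3 rad. A little stiff (0.055 N m): it stays at any angle and must be pressed all the way down.
- keeper_end (a point): middle of the keeper's free end, on its back (upper side when shut), 62 mm from the hinge axis. That axis is parallel to the housing's y, at x = 74, z = 65 mm in its frame. Arm 71 mm long, 18 wide, 7 thick; a tooth 10 mm wide and 17 mm long on its inner side 39 mm from the hinge. Shut, the arm points along the housing's -x, its back 69 mm above the table.
- sleeve_a: bystander: loose cut steel sleeve, brown, lying on its side, on the left of the housing, 44 x 66 mm; origin under its centre. Leave it alone.
- sleeve_c: bystander: loose cut steel sleeve, brown, lying on its side, near the rest, 44 x 66 mm; origin under its centre. Leave it alone.
- sleeve_d: bystander: loose cut steel sleeve, black, upright, at the far right, 44 x 66 mm; origin under its centre. Leave it alone.
- sleeve_e: bystander: loose cut steel sleeve, brown, upright, at the back left, 38 x 60 mm; origin under its centre. Leave it alone.

How it is judged:
By the outcome, as a careful person would: the job done as asked, in the order asked, and still so for the second after the job is handed in, with the robot touching nothing.
It also fails if it takes over 72 s, if anything falls off the work surface, if the arm or the gripper's body presses on something with over 40 N, if the wrist force passes 120 N, or if a joint passes its speed limit or range.

## Working session

There is one attempt and no reset: what is moved stays moved. The work goes in short steps, Python scripts to look and compute and a tool call to move; the robot and the scene stay as the last step left them, time stands still between calls to the robot, and variables do not carry over. Pictures are saved under pics/ and viewed, at most 10 in all, crops included, and the job is handed in when it is done.

Besides the shell and the picture viewer there is one more tool, called as name(argument=value, ...) on one line, values as JSON. move_arm: Moves the arm, as the interface text tells. Its arguments: {"type":"object","properties":{"plan":{"type":"array"},"grip_force":{"type":"number"}},"required":["plan"]}

```bash
ls; mkdir -p pics; cat > h.py <<'E'
import numpy as np,cv2
from scipy.spatial.transform import Rotation as R
from workcell import env
def cam(n):
    d=env.get_image(n); d['R']=cv2.Rodrigues(np.array(d['rvec'],float))[0]; d['t']=np.array(d['tvec'],float).ravel(); d['K']=np.array(d['intrinsics']); return d
def ray(d,u,v,z):
    r=d['R'].T@np.linalg.solve(d['K'],[u,v,1.]); c=-d['R'].T@d['t']; return c+r*(z-c[2])/r[2]
def cloud(d):
    z=d['z_map']; v,u=np.mgrid[:z.shape[0],:z.shape[1]]
    p=np.stack([u,v,np.ones_like(u)],-1).reshape(-1,3)@np.linalg.inv(d['K']).T*z.reshape(-1,1)
    return ((p-d['t'])@d['R']).reshape(*z.shape,3)
def proj(d,p):
    q=d['K']@(d['R']@np.array(p)+d['t']); return q[:2]/q[2]
def save(im,n): cv2.imwrite('pics/'+n,im[...,::-1])
E
python3 - <<'E'
from h import *
for n in('top','side'):
    d=cam(n); save(d['image'],n+'0.png'); print(n,-d['R'].T@d['t'],d['K'][0,0]); np.savez(n+'0.npz',**{k:np.array(v) for k,v in d.items()})
s=env.sense();print(s,env.grasp_offset)
E
```

```text
pics
top [ 0.40699586 -0.15475741  0.98421278] 403.3626312770532
side [ 0.03039716 -0.90018806  0.85656141] 515.5783660954414
{'clock': 0.1, 'qpos': array([ 9.68988259e-01,  3.42655367e-01,  1.52490756e+00,  3.69144454e-06,
        1.27535662e+00, -1.46000856e-01]), 'dq': array([-0.00118277, -0.00137298, -0.00248513,  0.00011889, -0.0012872 ,
        0.00035538]), 'tau': array([ 8.67357157e-04, -4.32004523e+01, -2.44694531e+01,  7.18300324e-02,
        5.26364765e-02, -1.55299637e-05]), 'position': array([0.23088138, 0.47112488, 0.2261181 ]), 'tool_rot': array([-2.43970018e-04,  2.25936311e-01,  9.74141850e-01, -6.16965182e-04]), 'contact_force': array([-0.60323511,  1.0707578 , -0.64800017]), 'moment': array([-0.00136003,  0.00474293,  0.00277829]), 'grip_force': 0.0, 'opening': 0.09180990830483532} 0.0188
```

View pics/top0.png

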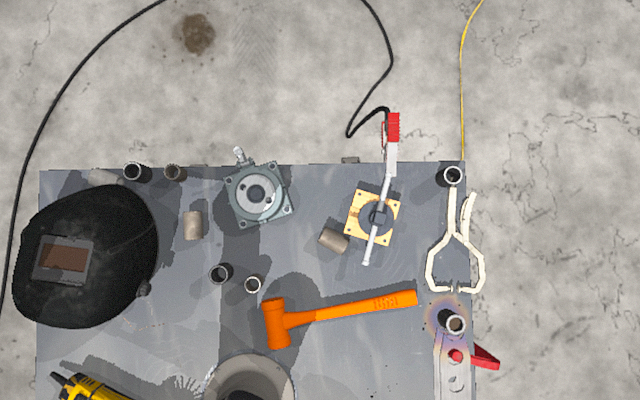

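View pics/side0.png

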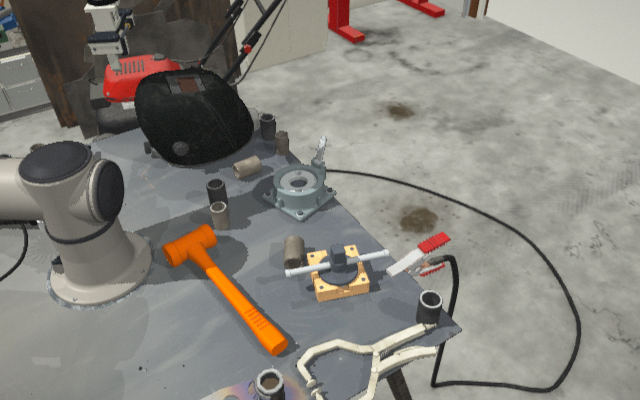

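Top view: housing about (258,193) with the keeper leaning out at about (240,155), rest and spanner about (375,215), bar running from (367,263) to about (390,175). The sleeves are clear of both. Next I take close crops and measure from the depth map.

```bash
python3 - <<'E'
from h import *
d=dict(np.load('top0.npz')); C=cloud(d); im=d['image']
hc=C[193,262]; print('foot-ish',ray(d,258,193,.05), 'rest',ray(d,376,214,.1))
a=cv2.resize(im[140:240,205:305],None,fx=4,fy=4,interpolation=cv2.INTER_CUBIC)
b=cv2.resize(im[165:265,330:430],None,fx=4,fy=4,interpolation=cv2.INTER_CUBIC)
save(np.hstack([a,b]),'crops.png')
# rim
h0=ray(d,258,193,.05)
m=(np.abs(C[...,2]-.058)<.004)&(np.linalg.norm(C[...,:2]-h0[:2],axis=-1)<.075)
P=C[m]; A=np.c_[2*P[:,:2],np.ones(len(P))]; r=np.linalg.norm(P[:,:2]-h0[:2],axis=1)
print('rim n',len(P),P.mean(0),(P[:,:2].min(0)+P[:,:2].max(0))/2,np.ptp(P[:,:2],axis=0),cv2.minEnclosingCircle(P[:,:2].astype(np.float32)))
# keeper high points
m=(C[...,2]>.066)&(np.linalg.norm(C[...,:2]-h0[:2],axis=-1)<.2); K=C[m];print('keeper',len(K),K.mean(0),K[K[:,2].argmax()], K[:,:2].mean(0)-h0[:2])
r0=ray(d,376,214,.1)
for lo,hi in((.028,.036),(.095,.105),(.055,.066)):
    m=(C[...,2]>lo)&(C[...,2]<hi)&(np.linalg.norm(C[...,:2]-r0[:2],axis=-1)<.125)
    P=C[m]; rr=cv2.minAreaRect((P[:,:2]*1000).astype(np.float32)); print(lo,len(P),P.mean(0),rr, P[:,0].min(),P[:,0].max())
# wood mask
hsv=cv2.cvtColor(im,cv2.COLOR_RGB2HSV); w=cv2.inRange(hsv,(12,70,120),(28,255,255)); w[:, :330]=0;w[:,420:]=0;w[:160]=0;w[265:]=0
v,u=np.nonzero(w); Q=np.array([ray(d,x,y,.032)[:2] for x,y in zip(u,v)])*1000
print('wood',cv2.minAreaRect(Q.astype(np.float32)))
E
```

```text
foot-ish [ 0.48306426 -0.03544472  0.05      ] rest [ 0.42689875 -0.29972304  0.1       ]
rim n 1004 [ 0.4830227  -0.02738257  0.05744882] [ 0.4842396  -0.02827857] [0.12779543 0.1222891 ] ((0.48418647050857544, -0.02684103697538376), 0.06540665030479431)
keeper 1276 [ 0.43322602 -0.12531645  0.81260378] [ 0.40699586 -0.15475741  0.98421278] [-0.04983824 -0.08987174]
0.028 972 [ 0.41869828 -0.28568141  0.03193173] ((402.9197082519531, -269.62451171875), (153.93038940429688, 159.74896240234375), 71.75630187988281) 0.33409265647559644 0.4862542523381871
0.095 140 [ 0.41707587 -0.30701048  0.09944978] ((417.16839599609375, -307.3523864746094), (26.201396942138672, 25.55986976623535), 74.59785461425781) 0.40245970258083025 0.4312525968535656
0.055 506 [ 0.41571713 -0.30591615  0.06062795] ((418.1512451171875, -303.8465576171875), (28.19346046447754, 218.5581817626953), 74.86666870117188) 0.31191099320416965 0.5222314892688129
wood ((421.81512451171875, -299.7724609375), (111.58687591552734, 110.53143310546875), 71.58605194091797)
```

View pics/crops.png

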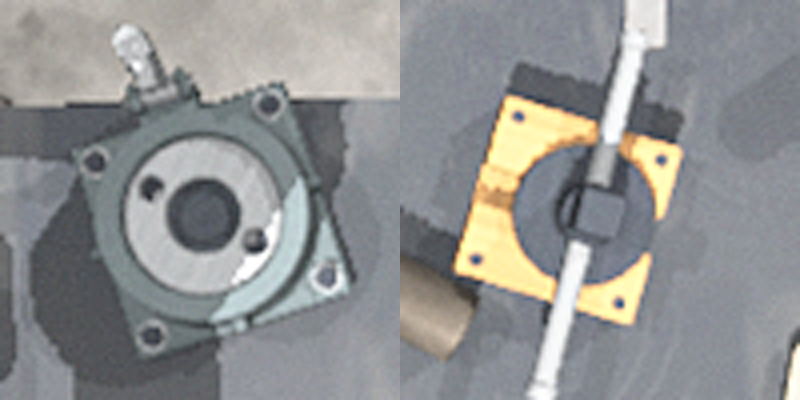

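Crop: ring centre about (203,214), its holes at (151,188) and (255,240); housing bolts at (95,163), (268,104), (328,277) and (152,336), with the hinge on the top side. Boss top is at about (602,214), and the rest's corner holes are at (518,117), (662,160), (619,303) and (476,260).

```bash
python3 - <<'E'
from h import *
d=dict(np.load('top0.npz')); s=dict(np.load('side0.npz')); C=cloud(d)
L=lambda x,y,z:ray(d,(x+.5)/4-.5+205,(y+.5)/4-.5+140,z)[:2]
Q=lambda x,y,z:ray(d,(x-400+.5)/4-.5+330,(y+.5)/4-.5+165,z)[:2]
deg=lambda v:np.degrees(np.arctan2(v[1],v[0]))
a,b,c,e=[L(*p,.012) for p in((95,163),(268,104),(328,277),(152,336))]
print('housing bolts centre',(a+b+c+e)/4,'yaw',deg(a+b-c-e),'sides',[np.linalg.norm(x) for x in(a-b,b-c,c-e,e-a)])
h1,h2=L(151,188,.05),L(255,240,.05)
print('ring',(h1+h2)/2,L(203,214,.05),'dir',deg(h1-h2),np.linalg.norm(h1-h2))
a,b,c,e=[Q(*p,.032) for p in((518,117),(662,160),(619,303),(476,260))]
print('rest',(a+b+c+e)/4,'dirs',deg(b-a),deg(c-e-0*a),deg(a-e),[np.linalg.norm(x) for x in(a-b,b-c,c-e,e-a)])
print('boss top',Q(602,214,.1),'bar axis low end',Q(541,393,.058))
# bar direction from cloud
b0=np.array([.417,-.306]); m=(C[...,2]>.055)&(C[...,2]<.066)&(np.linalg.norm(C[...,:2]-b0,axis=-1)<.105)&(np.linalg.norm(C[...,:2]-b0,axis=-1)>.03)
P=C[m]; l=cv2.fitLine(P[:,:2].astype(np.float32),cv2.DIST_HUBER,0,.001,.001).ravel(); print('bar',l,deg(l[:2]), 'perp offset of boss',len(P))
# side-camera: boss top and rest
S=cloud(s)
for lo,hi,c0 in((.095,.105,b0),(.055,.061,np.array([.484,-.028]))):
    m=(S[...,2]>lo)&(S[...,2]<hi)&(np.linalg.norm(S[...,:2]-c0,axis=-1)<.075); P=S[m]; print('side',len(P),P.mean(0),cv2.minAreaRect((P[:,:2]*1000).astype(np.float32)),cv2.minEnclosingCircle(P[:,:2].astype(np.float32)))
m=(S[...,2]>.07)&(S[...,2]<.2)&(np.linalg.norm(S[...,:2]-np.array([.57,0]),axis=-1)<.07);P=S[m];print('keeper',len(P),P.min(0),P.max(0),P[P[:,2].argmax()])
t=R.from_quat(env.sense()['tool_rot'],scalar_first=True); print(t.as_matrix())
E
```

```text
housing bolts centre [ 0.48246074 -0.02890997] yaw 17.731674546477787 sides [np.float64(0.11028788222429566), np.float64(0.11121385373196024), np.float64(0.11128358125158495), np.float64(0.11025946501479092)]
ring [ 0.48292308 -0.02933816] [ 0.4829116  -0.02935987] dir 62.13320739044897 0.0676351537978233
rest [ 0.42141313 -0.30074663] dirs -107.99337283009947 -108.05362373480317 -18.055602798438002 [np.float64(0.08887950969107421), np.float64(0.08831112494508772), np.float64(0.08779538789675595), np.float64(0.08821096986299608)]
boss top [ 0.41764872 -0.3084809 ] bar axis low end [ 0.3170603  -0.27750474]
bar [ 0.9571884  -0.2894655   0.41525134 -0.30617765] -16.825958 perp offset of boss 392
side 129 [ 0.41522515 -0.31104932  0.09833854] ((415.9285583496094, -310.7503662109375), (29.051753997802734, 25.42638397216797), 73.68863677978516) ((0.41610920429229736, -0.3104414939880371), 0.016787836328148842)
side 483 [ 0.48361572 -0.03369698  0.05696666] ((481.0734558105469, -29.889785766601562), (129.54534912109375, 120.933837890625), 55.892459869384766) ((0.48769283294677734, -0.033227428793907166), 0.06969083845615387)
keeper 189 [ 0.54401749 -0.02945623  0.07004787] [0.5784309  0.00637959 0.13090813] [ 0.56994903 -0.00636746  0.13090813]
[[-8.97905448e-01  4.40187730e-01 -7.54112484e-04]
 [ 4.40188332e-01  8.97904806e-01 -1.09177984e-03]
 [ 1.96533135e-04 -1.31226658e-03 -9.99999120e-01]]
```

move_arm(plan=[{"delta_rot": [0, 0, 0], "offset": [-0.027, -0.022, 0], "claw": -1}, {"delta_rot": [0, 0, 0], "offset": [-0.054, -0.044, 0], "claw": -1}, {"delta_rot": [0, 0, 0], "offset": [-0.081, -0.066, 0], "claw": -1}, {"delta_rot": [0, 0, 0], "offset": [-0.108, -0.088, 0], "claw": -1}, {"delta_rot": [0, 0, 0], "offset": [-0.135, -0.109, 0], "claw": -1}], grip_force=30)

```text
clock: 0.52
position: [0.3043, 0.3125, 0.2264]
tool_rot: [-0.0, 0.226, 0.974, -0.0]
contact_force: [1.7, 0.6, 0.7]
opening: 0.0917
grip_force: 0.0
```

move_arm(plan=[{"delta_rot": [0, 0, 0], "offset": [-0.027, -0.022, 0], "claw": -1}, {"delta_rot": [0, 0, 0], "offset": [-0.054, -0.044, 0], "claw": -1}, {"delta_rot": [0, 0, 0], "offset": [-0.081, -0.066, 0], "claw": -1}, {"delta_rot": [0, 0, 0], "offset": [-0.108, -0.088, 0], "claw": -1}, {"delta_rot": [0, 0, 0], "offset": [-0.135, -0.109, 0], "claw": -1}])

```text
clock: 0.93
position: [0.3776, 0.1551, 0.2266]
tool_rot: [-0.0, 0.226, 0.974, -0.0]
contact_force: [0.9, 0.9, 0.2]
opening: 0.0918
grip_force: 0.0
```

move_arm(plan=[{"delta_rot": [0, 0, 0], "offset": [-0.027, -0.022, 0], "claw": -1}, {"delta_rot": [0, 0, 0], "offset": [-0.054, -0.044, 0], "claw": -1}, {"delta_rot": [0, 0, 0], "offset": [-0.081, -0.066, 0], "claw": -1}, {"delta_rot": [0, 0, 0], "offset": [-0.108, -0.088, 0], "claw": -1}, {"delta_rot": [0, 0, 0], "offset": [-0.135, -0.109, 0], "claw": -1}])

```text
clock: 1.35
position: [0.451, -0.0023, 0.2265]
tool_rot: [-0.0, 0.226, 0.974, 0.0]
contact_force: [0.5, -0.0, 0.2]
opening: 0.0916
grip_force: 0.0
```

move_arm(plan=[{"delta_rot": [0, 0, 0], "offset": [-0.011, -0.029, 0], "claw": -1}, {"delta_rot": [0, 0, 0], "offset": [-0.022, -0.058, 0], "claw": -1}, {"delta_rot": [0, 0, 0], "offset": [-0.032, -0.087, 0], "claw": -1}, {"delta_rot": [0, 0, 0], "offset": [-0.043, -0.116, 0], "claw": -1}, {"delta_rot": [0, 0, 0], "offset": [-0.053, -0.1455, 0], "claw": -1}])

```text
clock: 1.77
position: [0.4338, -0.1558, 0.2264]
tool_rot: [-0.0, 0.226, 0.974, 0.0]
contact_force: [0.8, 0.6, -0.8]
opening: 0.0922
grip_force: 0.0
```

move_arm(plan=[{"delta_rot": [0, 0, -2], "offset": [-0.011, -0.029, 0], "claw": -1}, {"delta_rot": [0, 0, -4], "offset": [-0.022, -0.058, 0], "claw": -1}, {"delta_rot": [0, 0, -6], "offset": [-0.032, -0.087, 0], "claw": -1}, {"delta_rot": [0, 0, -8], "offset": [-0.043, -0.116, 0], "claw": -1}, {"delta_rot": [0, 0, -8.7], "offset": [-0.053, -0.1455, 0], "claw": -1}])

```text
clock: 2.18
position: [0.4174, -0.3098, 0.2264]
tool_rot: [-0.0, 0.151, 0.989, 0.0]
contact_force: [0.2, -0.2, 0.3]
opening: 0.0919
grip_force: 0.0
```

move_arm(plan=[{"delta_rot": [0, 0, 0], "offset": [0, 0, 0.03], "claw": -1}, {"delta_rot": [0, 0, 0], "offset": [0, 0, 0.06], "claw": -1}, {"delta_rot": [0, 0, 0], "offset": [0, 0, 0.085], "claw": -1}, {"delta_rot": [0, 0, 0], "offset": [0, 0, 0.105], "claw": -1}, {"delta_rot": [0, 0, 0], "offset": [0, 0, 0.115], "claw": -1}])

```text
clock: 2.6
position: [0.4166, -0.3073, 0.1088]
tool_rot: [-0.002, 0.152, 0.988, 0.002]
contact_force: [0.0, 0.7, 0.6]
opening: 0.0924
grip_force: 0.0
```

move_arm(plan=[{"delta_rot": [0, 0, 0], "offset": [0, 0, 0.012], "claw": -1}, {"delta_rot": [0, 0, 0], "offset": [0, 0, 0.024], "claw": -1}, {"delta_rot": [0, 0, 0], "offset": [0, 0, 0.034], "claw": -1}, {"delta_rot": [0, 0, 0], "offset": [0, 0, 0.042], "claw": -0.3}, {"delta_rot": [0, 0, 0], "offset": [0, 0, 0.045], "claw": -0.1}])

```text
clock: 3.02
position: [0.4176, -0.3081, 0.0658]
tool_rot: [-0.001, 0.151, 0.988, 0.0]
contact_force: [-0.0, -0.4, -0.2]
opening: 0.0831
grip_force: 0.0
```

move_arm(plan=[{"delta_rot": [0, 0, 0], "offset": [0, 0, 0], "claw": 0.2}, {"delta_rot": [0, 0, 0], "offset": [0, 0, 0], "claw": 0.4}, {"delta_rot": [0, 0, 0], "offset": [0, 0, 0], "claw": 0.6}, {"delta_rot": [0, 0, 0], "offset": [0, 0, 0], "claw": 1}, {"delta_rot": [0, 0, 0], "offset": [0, 0, 0], "claw": 1}])

```text
clock: 3.43
position: [0.4181, -0.3086, 0.0672]
tool_rot: [0.0, 0.151, 0.988, -0.0]
contact_force: [-0.8, -0.3, -0.4]
opening: 0.0501
grip_force: 0.0
```

move_arm(plan=[{"delta_rot": [0, 0, 0], "offset": [0, 0, 0], "claw": 1}, {"delta_rot": [0, 0, 0], "offset": [0, 0, 0], "claw": 1}, {"delta_rot": [0, 0, 0], "offset": [0, 0, 0], "claw": 1}, {"delta_rot": [0, 0, 0], "offset": [0, 0, 0], "claw": 1}, {"delta_rot": [0, 0, 0], "offset": [0, 0, 0], "claw": 1}])

```text
clock: 3.85
position: [0.4187, -0.3089, 0.0682]
tool_rot: [0.001, 0.151, 0.988, -0.001]
contact_force: [-0.9, 2.6, 10.3]
opening: 0.0259
grip_force: 40.6
```

move_arm(plan=[{"delta_rot": [0, 0, 0], "offset": [0, 0, -0.004], "claw": 1}, {"delta_rot": [0, 0, 0], "offset": [0, 0, -0.012], "claw": 1}, {"delta_rot": [0, 0, 0], "offset": [0, 0, -0.025], "claw": 1}, {"delta_rot": [0, 0, 0], "offset": [0, 0, -0.04], "claw": 1}, {"delta_rot": [0, 0, 0], "offset": [0, 0, -0.05], "claw": 1}])

```text
clock: 4.27
position: [0.4177, -0.3082, 0.1175]
tool_rot: [-0.0, 0.151, 0.988, 0.0]
contact_force: [-0.3, 0.1, -6.1]
opening: 0.0259
grip_force: 39.7
```

move_arm(plan=[{"delta_rot": [0, 0, 0], "offset": [0, 0, -0.01], "claw": 1}, {"delta_rot": [0, 0, 0], "offset": [0, 0, -0.02], "claw": 1}, {"delta_rot": [0, 0, 0], "offset": [0, 0, -0.03], "claw": 1}, {"delta_rot": [0, 0, 0], "offset": [0, 0, -0.03], "claw": 1}, {"delta_rot": [0, 0, 0], "offset": [0, 0, -0.03], "claw": 1}])

```text
clock: 4.68
position: [0.418, -0.3086, 0.1471]
tool_rot: [0.0, 0.151, 0.988, -0.0]
contact_force: [-0.7, -0.4, -6.2]
opening: 0.0259
grip_force: 39.7
```

```bash
python3 - <<'E'
from h import *
s=env.sense(); print(s['position'],R.from_quat(s['tool_rot'],scalar_first=True).as_matrix().round(4).tolist(),s['contact_force'],s['moment'],s['qpos'].round(3))
for n in('top','side'):
    d=cam(n); np.savez(n+'1.npz',**{k:np.array(v) for k,v in d.items()})
    u,v=proj(d,s['position']).astype(int); print(n,u,v)
    x0,y0=max(0,min(540,u-50)),max(0,min(300,v-50)); c=d['image'][y0:y0+100,x0:x0+100]; print(x0,y0)
    b=cv2.resize(c,None,fx=4,fy=4,interpolation=cv2.INTER_CUBIC); a=b if n=='top' else np.hstack([a,b])
save(a,'grip.png')
E
```

```text
[ 0.41804895 -0.30855693  0.14706837] [[-0.9542, 0.2993, 0.0007], [0.2993, 0.9542, -0.0006], [-0.0009, -0.0004, -1.0]] [-0.68053782 -0.38205126 -6.22825724] [0.03262242 0.0156175  0.01103378] [-0.783  0.411  1.657  0.     1.073 -2.05 ]
top 384 217
334 167
side 337 230
287 180
```

View pics/grip.png

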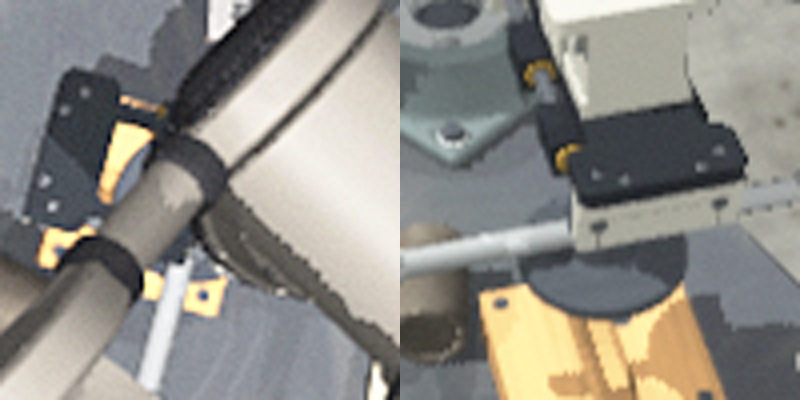

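The spanner is gripped (opening 25.9 mm, about 0.63 kg) and hangs clear of the rest with the bar level. Carrying it to the ring.

move_arm(plan=[{"delta_rot": [0, 0, 0], "offset": [0.002, 0.02, 0], "claw": 1}, {"delta_rot": [0, 0, 0], "offset": [0.004, 0.05, 0], "claw": 1}, {"delta_rot": [0, 0, 0], "offset": [0.006, 0.083, 0], "claw": 1}, {"delta_rot": [0, 0, 0], "offset": [0.009, 0.116, 0], "claw": 1}, {"delta_rot": [0, 0, 0], "offset": [0.011, 0.148, 0], "claw": 1}])

```text
clock: 5.2
position: [0.4512, -0.1622, 0.146]
tool_rot: [-0.001, 0.152, 0.988, 0.0]
contact_force: [1.1, 0.3, -7.0]
opening: 0.0257
grip_force: 36.2
```

move_arm(plan=[{"delta_rot": [0, 0, 2], "offset": [0.003, 0.032, 0], "claw": 1}, {"delta_rot": [0, 0, 4], "offset": [0.005, 0.064, 0], "claw": 1}, {"delta_rot": [0, 0, 6.5], "offset": [0.007, 0.096, 0], "claw": 1}, {"delta_rot": [0, 0, 8.5], "offset": [0.01, 0.122, 0], "claw": 1}, {"delta_rot": [0, 0, 10.5], "offset": [0.011, 0.138, 0], "claw": 1}])

```text
clock: 5.62
position: [0.4821, -0.0261, 0.146]
tool_rot: [-0.001, 0.241, 0.97, 0.0]
contact_force: [0.1, 0.8, -6.4]
opening: 0.0256
grip_force: 36.2
```

move_arm(plan=[{"delta_rot": [0, 0, 0], "offset": [0, 0, 0], "claw": 1}, {"delta_rot": [0, 0, 0], "offset": [0, 0, 0.01], "claw": 1}, {"delta_rot": [0, 0, 0], "offset": [0, 0, 0.02], "claw": 1}, {"delta_rot": [0, 0, 0], "offset": [0, 0, 0.03], "claw": 1}, {"delta_rot": [0, 0, 0], "offset": [0, 0, 0.03], "claw": 1}])

```text
clock: 6.03
position: [0.4808, -0.029, 0.1145]
tool_rot: [-0.002, 0.241, 0.971, -0.0]
contact_force: [-0.9, -0.6, -6.4]
opening: 0.0257
grip_force: 35.6
```

```bash
python3 - <<'E'
from h import *
s=env.sense(); print(s['position'],R.from_quat(s['tool_rot'],scalar_first=True).as_matrix().round(4).tolist(),s['contact_force'],s['moment'],s['qpos'].round(3))
for n in('top','side'):
    d=cam(n); np.savez(n+'2.npz',**{k:np.array(v) for k,v in d.items()})
    p=s['position']-[0,0,.04]; u,v=proj(d,p).astype(int); 
    x0,y0=max(0,min(540,u-50)),max(0,min(300,v-50)); c=d['image'][y0:y0+100,x0:x0+100]; print(n,u,v,x0,y0)
    b=cv2.resize(c,None,fx=4,fy=4,interpolation=cv2.INTER_CUBIC); a=b if n=='top' else np.hstack([a,b])
save(a,'over.png')
E
```

```text
[ 0.4808401  -0.02902428  0.11451286] [[-0.8838, 0.4679, -0.0047], [0.4679, 0.8838, 0.0009], [0.0045, -0.0014, -1.0]] [-0.90733167 -0.6092513  -6.40217912] [-0.05132865  0.04970102  0.01762473] [-0.219  0.394  1.794 -0.     0.958 -1.303]
top 253 193 203 143
side 296 173 246 123
```

View pics/over.png

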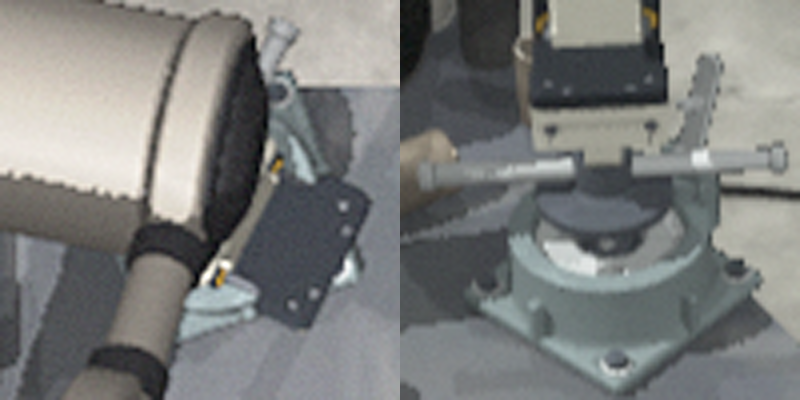

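Side crop: the spanner is level over the ring, with the near pin at (612,240) and the bar clear in front of the upright keeper. I let it settle, then correct.

move_arm(plan=[{"delta_rot": [0, 0, 0], "offset": [0, 0, 0], "claw": 1}, {"delta_rot": [0, 0, 0], "offset": [0, 0, 0.003], "claw": 1}, {"delta_rot": [0, 0, 0], "offset": [0, 0, 0.006], "claw": 1}, {"delta_rot": [0, 0, 0], "offset": [0, 0, 0.009], "claw": 1}, {"delta_rot": [0, 0, 0], "offset": [0, 0, 0.012], "claw": 1}])

```text
clock: 6.55
position: [0.4825, -0.0289, 0.1045]
tool_rot: [0.0, 0.241, 0.97, 0.0]
contact_force: [0.0, 0.5, -6.5]
opening: 0.0257
grip_force: 35.6
```

move_arm(plan=[{"delta_rot": [0, 0, 0], "offset": [0, 0, 0], "claw": 1}, {"delta_rot": [0, 0, 0], "offset": [0, 0, 0], "claw": 1}, {"delta_rot": [0, 0, 0], "offset": [0, 0, 0], "claw": 1}, {"delta_rot": [0, 0, 0], "offset": [0, 0, 0], "claw": 1}, {"delta_rot": [0, 0, 0], "offset": [0, 0, 0], "claw": 1}])

```text
clock: 6.97
position: [0.4826, -0.0289, 0.1048]
tool_rot: [0.0, 0.241, 0.97, 0.0]
contact_force: [0.4, -0.1, -5.5]
opening: 0.0261
grip_force: 35.6
```

```bash
python3 - <<'E'
from h import *
s=env.sense(); M=R.from_quat(s['tool_rot'],scalar_first=True).as_matrix()
print(s['position'],M.round(4).tolist(),s['contact_force'],s['moment'])
print(M.T@(np.array([.4827,-.0292,s['position'][2]])-s['position']), 'yaw',np.degrees(np.arctan2(M[1,1],M[0,1])))
# bar yaw/pos & disc in side picture 2
d=dict(np.load('side2.npz')); C=cloud(d); g=cv2.cvtColor(d['image'],cv2.COLOR_RGB2GRAY)
p0=np.array([.4808,-.029]); z0=.1145
m=(C[...,2]>z0-.0344+.023-.003)&(C[...,2]<z0-.0344+.034)&(np.linalg.norm(C[...,:2]-p0,axis=-1)<.12)&(np.linalg.norm(C[...,:2]-p0,axis=-1)>.035)
P=C[m]; l=cv2.fitLine(P[:,:2].astype(np.float32),cv2.DIST_HUBER,0,.001,.001).ravel(); n=np.array([-l[1],l[0]])
t=(P[:,:2]-p0)@l[:2]
print('bar',len(P),l,np.degrees(np.arctan2(l[1],l[0])),'off',(p0-l[2:])@n,'ext',t.min(),t.max(),'z',np.median(P[t>0.04,2]),np.median(P[t<-0.04,2]))
E
```

```text
[ 0.48259569 -0.02890332  0.10483719] [[-0.8837, 0.4681, 0.0003], [0.4681, 0.8837, 0.0], [-0.0003, 0.0002, -1.0]] [ 0.41611951 -0.0598473  -5.53074387] [ 0.05337567 -0.05794466  0.04436273]
[-2.31063194e-04 -2.13333376e-04  2.27949186e-08] yaw 62.08641245913457
bar 379 [ 0.8810836  -0.47296056  0.51333857 -0.05149459] -28.226643 off 0.004430153690465391 ext -0.11007945334748999 0.10904427659624939 z 0.10611251008747793 0.10586177945989511
```

move_arm(plan=[{"delta_rot": [0, 0, 0], "offset": [0, 0, 0.003], "claw": 1}, {"delta_rot": [0, 0, 0], "offset": [0, 0, 0.006], "claw": 1}, {"delta_rot": [0, 0, 0], "offset": [0, 0, 0.009], "claw": 1}, {"delta_rot": [0, 0, 0], "offset": [0, 0, 0.011], "claw": 1}, {"delta_rot": [0, 0, 0], "offset": [0, 0, 0.013], "claw": 1}])

```text
clock: 7.38
position: [0.4824, -0.0289, 0.0913]
tool_rot: [-0.0, 0.241, 0.97, 0.0]
contact_force: [0.2, 0.9, -6.2]
opening: 0.0256
grip_force: 35.6
```

move_arm(plan=[{"delta_rot": [0, 0, 0], "offset": [0, 0, 0.002], "claw": 1}, {"delta_rot": [0, 0, 0], "offset": [0, 0, 0.004], "claw": 1}, {"delta_rot": [0, 0, 0], "offset": [0, 0, 0.005], "claw": 1}, {"delta_rot": [0, 0, 0], "offset": [0, 0, 0.006], "claw": 1}, {"delta_rot": [0, 0, 0], "offset": [0, 0, 0.006], "claw": 1}])

```text
clock: 7.8
position: [0.4824, -0.0289, 0.0862]
tool_rot: [0.0, 0.241, 0.97, 0.0]
contact_force: [-3.6, 0.9, 0.6]
opening: 0.0257
grip_force: 36.0
```

move_arm(plan=[{"delta_rot": [0, 0, 0], "offset": [0, 0, 0], "claw": 1}, {"delta_rot": [0, 0, 0], "offset": [0, 0, 0.0005], "claw": 1}, {"delta_rot": [0, 0, 0], "offset": [0, 0, 0.001], "claw": 1}, {"delta_rot": [0, 0, 0], "offset": [0, 0, 0.001], "claw": 1}, {"delta_rot": [0, 0, 0], "offset": [0, 0, 0.001], "claw": 1}])

```text
clock: 8.22
position: [0.4824, -0.0289, 0.0861]
tool_rot: [0.0, 0.241, 0.971, -0.0]
contact_force: [-5.6, 1.4, 13.0]
opening: 0.0258
grip_force: 36.7
```

move_arm(plan=[{"delta_rot": [0, 0, 0], "offset": [0, 0, -0.001], "claw": 0.4}, {"delta_rot": [0, 0, 0], "offset": [0, 0, -0.001], "claw": 0.2}, {"delta_rot": [0, 0, 0], "offset": [0, 0, -0.001], "claw": 0}, {"delta_rot": [0, 0, 0], "offset": [0, 0, -0.001], "claw": 0}, {"delta_rot": [0, 0, 0], "offset": [0, 0, -0.001], "claw": 0}])

```text
clock: 8.63
position: [0.4827, -0.029, 0.0856]
tool_rot: [0.0, 0.241, 0.97, 0.0]
contact_force: [-0.1, -0.1, -0.2]
opening: 0.0451
grip_force: 0.0
```

move_arm(plan=[{"delta_rot": [0, 0, 0], "offset": [0, 0, 0], "claw": 0}, {"delta_rot": [0, 0, 0], "offset": [0, 0, 0], "claw": 0}, {"delta_rot": [0, 0, 0], "offset": [0, 0, 0], "claw": 0}, {"delta_rot": [0, 0, 0], "offset": [0, 0, 0], "claw": 0}, {"delta_rot": [0, 0, 0], "offset": [0, 0, 0], "claw": 0}])

```text
clock: 9.05
position: [0.4825, -0.0289, 0.0857]
tool_rot: [-0.0, 0.241, 0.97, 0.0]
contact_force: [0.2, -0.1, 0.6]
opening: 0.0457
grip_force: 0.0
```

```bash
cat > bar.py <<'E'
from h import *
import sys
s=env.sense(); M=R.from_quat(s['tool_rot'],scalar_first=True).as_matrix()
print(s['clock'],s['position'],'yaw',np.degrees(np.arctan2(M[1,1],M[0,1])),s['contact_force'].round(1),s['moment'].round(3),s['opening'],s['qpos'].round(2))
d=cam('side'); C=cloud(d); p0=np.array(eval(sys.argv[1])); zo=float(sys.argv[2])
r=np.linalg.norm(C[...,:2]-p0,axis=-1); m=(C[...,2]>zo+.020)&(C[...,2]<zo+.034)&(r<.12)&(r>.045)
P=C[m]; l=cv2.fitLine(P[:,:2].astype(np.float32),cv2.DIST_HUBER,0,.001,.001).ravel(); t=(P[:,:2]-p0)@l[:2]
print('bar',len(P),'dir',np.degrees(np.arctan2(l[1],l[0])),'ext',t.min(),t.max(),'z99',np.percentile(P[t>0.04,2],95),np.percentile(P[t<-0.04,2],95))
E
python3 bar.py '[.4826,-.029]' .05
```

```text
9.05 [ 0.48247771 -0.02892675  0.08568061] yaw 62.08616475863835 [ 0.2 -0.1  0.6] [ 0.043 -0.029  0.016] 0.045668530070628564 [-0.22  0.44  1.82  0.    0.88 -1.3 ]
bar 325 dir -27.08615 ext -0.11035859559587144 0.10768351733583298 z99 0.08075358721625359 0.07991451700934599
```

move_arm(plan=[{"delta_rot": [0, 0, 0], "offset": [0, 0, 0], "claw": 0.3}, {"delta_rot": [0, 0, 0], "offset": [0, 0, 0], "claw": 0.5}, {"delta_rot": [0, 0, 0], "offset": [0, 0, 0], "claw": 1}, {"delta_rot": [0, 0, 0], "offset": [0, 0, 0], "claw": 1}, {"delta_rot": [0, 0, 0], "offset": [0, 0, 0], "claw": 1}], grip_force=60)

```text
clock: 9.52
position: [0.4829, -0.0291, 0.0863]
tool_rot: [0.001, 0.241, 0.97, -0.0]
contact_force: [-1.3, 0.0, 6.4]
opening: 0.026
grip_force: 60.5
```

move_arm(plan=[{"delta_rot": [0, 0, 1], "offset": [0, 0, 0], "claw": 1}, {"delta_rot": [0, 0, 4], "offset": [0, 0, 0], "claw": 1}, {"delta_rot": [0, 0, 8], "offset": [0, 0, 0], "claw": 1}, {"delta_rot": [0, 0, 12], "offset": [0, 0, 0], "claw": 1}, {"delta_rot": [0, 0, 16], "offset": [0, 0, 0], "claw": 1}])

```text
clock: 9.93
position: [0.4832, -0.0295, 0.0862]
tool_rot: [0.001, 0.375, 0.927, -0.0]
contact_force: [-0.8, -2.2, 3.7]
opening: 0.0253
grip_force: 60.8
```

```bash
python3 bar.py '[.4826,-.029]' .05
```

```text
9.9333 [ 0.48318696 -0.02948249  0.08624262] yaw 45.9383541802159 [-0.8 -2.2  3.7] [-0.408  0.055  0.313] 0.02534163742522153 [-0.22  0.44  1.82 -0.    0.88 -1.02]
bar 331 dir -44.63056 ext -0.10953584644393298 0.1097987056241164 z99 0.08042019632771721 0.0797566735570093
```

move_arm(plan=[{"delta_rot": [0, 0, 4], "offset": [0, 0, 0], "claw": 1}, {"delta_rot": [0, 0, 9], "offset": [0, 0, 0], "claw": 1}, {"delta_rot": [0, 0, 14], "offset": [0, 0, 0], "claw": 1}, {"delta_rot": [0, 0, 19], "offset": [0, 0, 0], "claw": 1}, {"delta_rot": [0, 0, 23], "offset": [0, 0, 0], "claw": 1}])

```text
clock: 10.4
position: [0.483, -0.0298, 0.0863]
tool_rot: [0.001, 0.552, 0.834, -0.0]
contact_force: [-0.7, -4.4, 5.4]
opening: 0.0255
grip_force: 60.9
```

move_arm(plan=[{"delta_rot": [0, 0, 1], "offset": [0, 0, 0], "claw": 1}, {"delta_rot": [0, 0, 2], "offset": [0, 0, 0], "claw": 1}, {"delta_rot": [0, 0, 3], "offset": [0, 0, 0], "claw": 1}, {"delta_rot": [0, 0, 4], "offset": [0, 0, 0], "claw": 1}, {"delta_rot": [0, 0, 5], "offset": [0, 0, 0], "claw": 1}])

```text
clock: 10.82
position: [0.4829, -0.0298, 0.0862]
tool_rot: [0.001, 0.587, 0.81, -0.0]
contact_force: [0.2, -3.1, 4.9]
opening: 0.0259
grip_force: 60.9
```

```bash
python3 bar.py '[.4826,-.029]' .05
```

```text
10.8167 [ 0.48291167 -0.02984869  0.08623684] yaw 18.175895919213975 [ 0.2 -3.1  4.9] [-0.826  0.245  0.29 ] 0.025917141066458222 [-0.22  0.44  1.82 -0.    0.88 -0.54]
bar 196 dir 66.991745 ext -0.08966409007721225 0.05802330871197229 z99 0.08260603434542908 0.08064459409251534
```

move_arm(plan=[{"delta_rot": [0, 0, 0.5], "offset": [0, 0, 0], "claw": 1}, {"delta_rot": [0, 0, 1], "offset": [0, 0, 0], "claw": 1}, {"delta_rot": [0, 0, 1.5], "offset": [0, 0, 0], "claw": 1}, {"delta_rot": [0, 0, 2], "offset": [0, 0, 0], "claw": 1}, {"delta_rot": [0, 0, 2.5], "offset": [0, 0, 0], "claw": 1}])

```text
clock: 11.28
position: [0.4829, -0.0299, 0.0862]
tool_rot: [0.001, 0.604, 0.797, -0.0]
contact_force: [-0.7, -3.9, 4.7]
opening: 0.0251
grip_force: 60.9
```

```bash
python3 - <<'E'
from h import *
s=env.sense(); M=R.from_quat(s['tool_rot'],scalar_first=True).as_matrix();print(np.degrees(np.arctan2(M[1,1],M[0,1])),s['moment'],s['contact_force'])
E
```

```text
15.704604262334692 [-0.87769107  0.312099    0.25760717] [-0.69545518 -3.91071638  4.744626  ]
```

move_arm(plan=[{"delta_rot": [0, 0, 0.5], "offset": [0, 0, 0], "claw": 1}, {"delta_rot": [0, 0, 1], "offset": [0, 0, 0], "claw": 1}, {"delta_rot": [0, 0, 1.5], "offset": [0, 0, 0], "claw": 1}, {"delta_rot": [0, 0, 2], "offset": [0, 0, 0], "claw": 1}, {"delta_rot": [0, 0, 2], "offset": [0, 0, 0], "claw": 1}])

```text
clock: 11.7
position: [0.4829, -0.0299, 0.0863]
tool_rot: [0.001, 0.618, 0.786, -0.0]
contact_force: [-1.0, -5.0, 6.1]
opening: 0.0261
grip_force: 60.9
```

```bash
python3 - <<'E'
from h import *
s=env.sense(); M=R.from_quat(s['tool_rot'],scalar_first=True).as_matrix();print(np.degrees(np.arctan2(M[1,1],M[0,1])),s['moment'],s['contact_force'])
E
```

```text
13.696583973710439 [-0.79378667  0.32945377  0.23366385] [-1.02893992 -4.95436228  6.14182125]
```

move_arm(plan=[{"delta_rot": [0, 0, 0.5], "offset": [0, 0, 0], "claw": 1}, {"delta_rot": [0, 0, 1], "offset": [0, 0, 0], "claw": 1}, {"delta_rot": [0, 0, 1.5], "offset": [0, 0, 0], "claw": 1}, {"delta_rot": [0, 0, 2], "offset": [0, 0, 0], "claw": 1}, {"delta_rot": [0, 0, 2], "offset": [0, 0, 0], "claw": 1}])

```text
clock: 12.12
position: [0.4829, -0.0303, 0.0863]
tool_rot: [0.001, 0.631, 0.776, -0.001]
contact_force: [-1.4, -6.8, 6.1]
opening: 0.0255
grip_force: 61.6
```

```bash
python3 - <<'E'
from h import *
s=env.sense(); M=R.from_quat(s['tool_rot'],scalar_first=True).as_matrix();print(np.degrees(np.arctan2(M[1,1],M[0,1])),s['moment'],s['contact_force'],s['opening'])
d=cam('side'); u,v=proj(d,s['position']).astype(int)-[50,60]; a=cv2.resize(d['image'][v:v+100,u:u+100],None,fx=4,fy=4,interpolation=cv2.INTER_CUBIC)
d=cam('top'); u,v=proj(d,s['position']).astype(int)-[50,50]; b=cv2.resize(d['image'][v:v+100,u:u+100],None,fx=4,fy=4,interpolation=cv2.INTER_CUBIC)
save(np.hstack([a,b]),'turn.png')
E
```

```text
11.795987548533482 [-1.11338177  0.32733474  0.8187048 ] [-1.41599732 -6.80706083  6.08344031] 0.025469036658215267
```

View pics/turn.png

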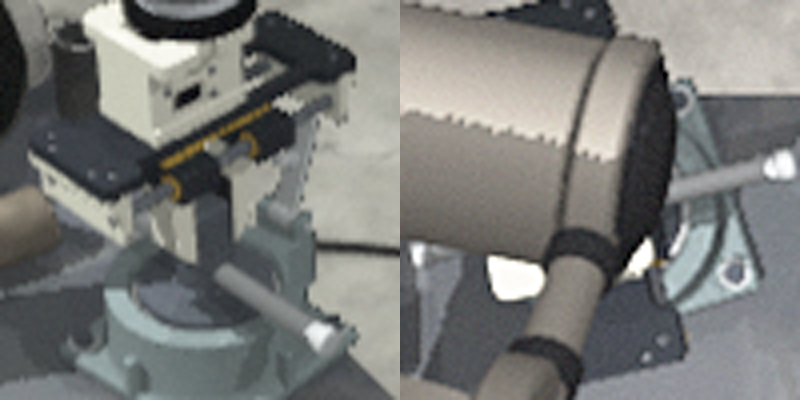

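The moment rose from 0.23 to 0.82 N m, so the ring is at its stop. I back off within the play to centre the pins, then lift out.

move_arm(plan=[{"delta_rot": [0, 0, -1], "offset": [0, 0, 0], "claw": 1}, {"delta_rot": [0, 0, -2], "offset": [0, 0, 0], "claw": 1}, {"delta_rot": [0, 0, -3], "offset": [0, 0, 0], "claw": 1}, {"delta_rot": [0, 0, -4], "offset": [0, 0, 0], "claw": 1}, {"delta_rot": [0, 0, -5], "offset": [0, 0, 0], "claw": 1}])

```text
clock: 12.63
position: [0.4831, -0.0291, 0.0863]
tool_rot: [0.001, 0.597, 0.802, 0.0]
contact_force: [0.5, -0.2, 6.0]
opening: 0.0255
grip_force: 61.3
```

```bash
python3 - <<'E'
from h import *
s=env.sense(); M=R.from_quat(s['tool_rot'],scalar_first=True).as_matrix();print(s['position'],np.degrees(np.arctan2(M[1,1],M[0,1])),s['moment'],s['contact_force'],s['opening'])
E
```

```text
[ 0.48307005 -0.02909158  0.08625226] 16.689060534341152 [-0.28748363  0.19056035 -0.19537861] [ 0.51463727 -0.24531093  5.97465461] 0.025546126277951855
```

move_arm(plan=[{"delta_rot": [0, 0, 0.5], "offset": [0, 0, -0.002], "claw": 1}, {"delta_rot": [0, 0, 0.5], "offset": [0, 0, -0.006], "claw": 1}, {"delta_rot": [0, 0, 0.5], "offset": [0, 0, -0.012], "claw": 1}, {"delta_rot": [0, 0, 0.5], "offset": [0, 0, -0.02], "claw": 1}, {"delta_rot": [0, 0, 0.5], "offset": [0, 0, -0.03], "claw": 1}])

```text
clock: 13.05
position: [0.4817, -0.0286, 0.1157]
tool_rot: [-0.001, 0.601, 0.799, -0.0]
contact_force: [1.2, 0.0, -5.8]
opening: 0.026
grip_force: 60.8
```

move_arm(plan=[{"delta_rot": [0, 0, 0], "offset": [0, 0, -0.01], "claw": 1}, {"delta_rot": [0, 0, 0], "offset": [0, 0, -0.02], "claw": 1}, {"delta_rot": [0, 0, 0], "offset": [0, 0, -0.03], "claw": 1}, {"delta_rot": [0, 0, 0], "offset": [0, 0, -0.035], "claw": 1}, {"delta_rot": [0, 0, 0], "offset": [0, 0, -0.035], "claw": 1}])

```text
clock: 13.47
position: [0.483, -0.0289, 0.152]
tool_rot: [0.001, 0.601, 0.799, 0.001]
contact_force: [0.5, -0.2, -6.2]
opening: 0.0257
grip_force: 60.7
```

```bash
python3 - <<'E'
from h import *
s=env.sense(); M=R.from_quat(s['tool_rot'],scalar_first=True).as_matrix();print(s['position'],np.degrees(np.arctan2(M[1,1],M[0,1])),s['moment'],s['contact_force'])
print(M.T@(np.array([.4214,-.3007,s['position'][2]])-s['position']))
E
```

```text
[ 0.48299957 -0.02889272  0.15200129] 16.09007759625671 [-0.06782746 -0.07519092 -0.03733414] [ 0.45988921 -0.21488518 -6.18352219]
[-2.44087742e-01 -1.34517172e-01 -8.56394652e-05]
```

move_arm(plan=[{"delta_rot": [0, 0, 0], "offset": [-0.018, -0.01, 0], "claw": 1}, {"delta_rot": [0, 0, 0], "offset": [-0.043, -0.024, 0], "claw": 1}, {"delta_rot": [0, 0, 0], "offset": [-0.07, -0.039, 0], "claw": 1}, {"delta_rot": [0, 0, 0], "offset": [-0.098, -0.054, 0], "claw": 1}, {"delta_rot": [0, 0, 0], "offset": [-0.126, -0.0695, 0], "claw": 1}])

```text
clock: 13.88
position: [0.4498, -0.1701, 0.1502]
tool_rot: [-0.001, 0.601, 0.799, 0.0]
contact_force: [0.7, -0.1, -6.1]
opening: 0.0255
grip_force: 60.7
```

move_arm(plan=[{"delta_rot": [0, 0, 0], "offset": [-0.028, -0.015, 0], "claw": 1}, {"delta_rot": [0, 0, 0], "offset": [-0.056, -0.031, 0], "claw": 1}, {"delta_rot": [0, 0, 0], "offset": [-0.084, -0.046, 0], "claw": 1}, {"delta_rot": [0, 0, 0], "offset": [-0.106, -0.058, 0], "claw": 1}, {"delta_rot": [0, 0, 0], "offset": [-0.118, -0.065, 0], "claw": 1}])

```text
clock: 14.3
position: [0.4199, -0.3033, 0.1501]
tool_rot: [-0.0, 0.602, 0.798, -0.0]
contact_force: [0.7, -0.1, -6.3]
opening: 0.026
grip_force: 60.8
```

move_arm(plan=[{"delta_rot": [0, 0, -4], "offset": [0, 0, 0], "claw": 1}, {"delta_rot": [0, 0, -10], "offset": [0, 0, 0], "claw": 1}, {"delta_rot": [0, 0, -16], "offset": [0, 0, 0], "claw": 1}, {"delta_rot": [0, 0, -22], "offset": [0, 0, 0], "claw": 1}, {"delta_rot": [0, 0, -28], "offset": [0, 0, 0], "claw": 1}])

```text
clock: 14.72
position: [0.4206, -0.2998, 0.15]
tool_rot: [-0.001, 0.388, 0.922, 0.001]
contact_force: [-0.4, 0.2, -5.5]
opening: 0.0256
grip_force: 60.8
```

move_arm(plan=[{"delta_rot": [0, 0, -6], "offset": [0, 0, 0], "claw": 1}, {"delta_rot": [0, 0, -12], "offset": [0, 0, 0], "claw": 1}, {"delta_rot": [0, 0, -18], "offset": [0, 0, 0], "claw": 1}, {"delta_rot": [0, 0, -23], "offset": [0, 0, 0], "claw": 1}, {"delta_rot": [0, 0, -28], "offset": [0, 0, 0], "claw": 1}])

```text
clock: 15.13
position: [0.4207, -0.2997, 0.1501]
tool_rot: [-0.001, 0.153, 0.988, 0.001]
contact_force: [0.2, -0.5, -5.7]
opening: 0.0259
grip_force: 60.8
```

move_arm(plan=[{"delta_rot": [0, 0, 0], "offset": [0, 0, 0.008], "claw": 1}, {"delta_rot": [0, 0, 0], "offset": [0, 0, 0.018], "claw": 1}, {"delta_rot": [0, 0, 0], "offset": [0, 0, 0.03], "claw": 1}, {"delta_rot": [0, 0, 0], "offset": [0, 0, 0.036], "claw": 1}, {"delta_rot": [0, 0, 0], "offset": [0, 0, 0.036], "claw": 1}])

```text
clock: 15.55
position: [0.4198, -0.2994, 0.1123]
tool_rot: [-0.002, 0.157, 0.988, 0.001]
contact_force: [0.2, 0.6, -5.7]
opening: 0.0254
grip_force: 60.7
```

```bash
sed -i 's/^from h/from h/' bar.py; python3 bar.py '[.4214,-.3007]' .080; python3 - <<'E'
from h import *
s=env.sense(); M=R.from_quat(s['tool_rot'],scalar_first=True).as_matrix()
print(M.T@(np.array([.4214,-.3007,s['position'][2]])-s['position']))
# ring holes now
d=cam('top'); save(cv2.resize(d['image'][150:240,210:310],None,fx=4,fy=4,interpolation=cv2.INTER_CUBIC),'ring.png'); np.savez('top3.npz',**{k:np.array(v) for k,v in d.items()})
E
```

```text
15.55 [ 0.41976161 -0.29937138  0.1123226 ] yaw 71.9911840176646 [ 0.2  0.6 -5.7] [-0.    -0.023 -0.009] 0.025433968754400793 [-0.77  0.45  1.7   0.    0.99 -2.02]
bar 285 dir -18.18396 ext -0.1141920763327703 0.10524264099638025 z99 0.10703241644196902 0.10730219731228638
[-1.30693680e-03 -4.18274217e-04 -4.06082986e-06]
```

View pics/ring.png

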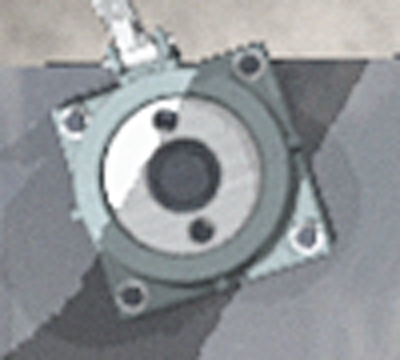

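The ring holes now lie at (166,120) and (202,231), about 18°, which matches the housing's x axis (17.7°), so the ring is home. Lowering the spanner onto the rest.

move_arm(plan=[{"delta_rot": [0, 0, 0], "offset": [-0.001, 0, 0.006], "claw": 1}, {"delta_rot": [0, 0, 0], "offset": [-0.001, 0, 0.012], "claw": 1}, {"delta_rot": [0, 0, 0], "offset": [-0.001, 0, 0.02], "claw": 1}, {"delta_rot": [0, 0, 0], "offset": [-0.001, 0, 0.028], "claw": 1}, {"delta_rot": [0, 0, 0], "offset": [-0.001, 0, 0.028], "claw": 1}])

```text
clock: 16.07
position: [0.4209, -0.3001, 0.0847]
tool_rot: [-0.001, 0.156, 0.988, 0.001]
contact_force: [-0.2, 0.7, -6.7]
opening: 0.0256
grip_force: 60.8
```

move_arm(plan=[{"delta_rot": [0, 0, 0], "offset": [0, 0, 0], "claw": 1}, {"delta_rot": [0, 0, 0], "offset": [0, 0, 0], "claw": 1}, {"delta_rot": [0, 0, 0], "offset": [0, 0, 0], "claw": 1}, {"delta_rot": [0, 0, 0], "offset": [0, 0, 0], "claw": 1}, {"delta_rot": [0, 0, 0], "offset": [0, 0, 0], "claw": 1}])

```text
clock: 16.48
position: [0.422, -0.3011, 0.087]
tool_rot: [0.0, 0.156, 0.988, -0.0]
contact_force: [0.8, -0.5, -6.5]
opening: 0.0261
grip_force: 60.8
```

```bash
python3 bar.py '[.4214,-.3007]' .050; python3 - <<'E'
from h import *
s=env.sense(); M=R.from_quat(s['tool_rot'],scalar_first=True).as_matrix()
print(M.T@(np.array([.4214,-.3007,s['position'][2]])-s['position']))
E
```

```text
16.4833 [ 0.42197138 -0.30109678  0.08702699] yaw 72.08275100023712 [ 0.8 -0.5 -6.5] [-0.052 -0.004 -0.004] 0.02608769639730188 [-0.77  0.49  1.73  0.    0.93 -2.03]
bar 352 dir -18.23832 ext -0.1113539384295851 0.1072633904712627 z99 0.08113668082403738 0.0813087873353597
[ 6.06193556e-04  1.68330311e-04 -3.42255589e-07]
```

move_arm(plan=[{"delta_rot": [0, 0, 0], "offset": [0, 0, 0.004], "claw": 1}, {"delta_rot": [0, 0, 0], "offset": [0, 0, 0.008], "claw": 1}, {"delta_rot": [0, 0, 0], "offset": [0, 0, 0.012], "claw": 1}, {"delta_rot": [0, 0, 0], "offset": [0, 0, 0.015], "claw": 1}, {"delta_rot": [0, 0, 0], "offset": [0, 0, 0.017], "claw": 1}])

```text
clock: 16.95
position: [0.4216, -0.3007, 0.069]
tool_rot: [-0.0, 0.156, 0.988, 0.0]
contact_force: [0.7, -0.7, -6.8]
opening: 0.0253
grip_force: 60.8
```

move_arm(plan=[{"delta_rot": [0, 0, 0], "offset": [0, 0, 0.0005], "claw": 1}, {"delta_rot": [0, 0, 0], "offset": [0, 0, 0.001], "claw": 1}, {"delta_rot": [0, 0, 0], "offset": [0, 0, 0.0015], "claw": 1}, {"delta_rot": [0, 0, 0], "offset": [0, 0, 0.002], "claw": 1}, {"delta_rot": [0, 0, 0], "offset": [0, 0, 0.002], "claw": 1}])

```text
clock: 17.37
position: [0.4218, -0.301, 0.0683]
tool_rot: [0.0, 0.156, 0.988, -0.0]
contact_force: [-1.6, 0.9, 0.2]
opening: 0.0259
grip_force: 61.2
```

Resting on the wood at the expected height, so I release and lift off.

move_arm(plan=[{"delta_rot": [0, 0, 0], "offset": [0, 0, 0], "claw": 0.4}, {"delta_rot": [0, 0, 0], "offset": [0, 0, 0], "claw": 0.2}, {"delta_rot": [0, 0, 0], "offset": [0, 0, 0], "claw": 0}, {"delta_rot": [0, 0, 0], "offset": [0, 0, 0], "claw": -0.2}, {"delta_rot": [0, 0, 0], "offset": [0, 0, 0], "claw": -0.2}])

```text
clock: 17.78
position: [0.422, -0.3011, 0.0678]
tool_rot: [0.0, 0.156, 0.988, -0.0]
contact_force: [0.8, 0.4, -0.6]
opening: 0.0497
grip_force: 0.0
```

move_arm(plan=[{"delta_rot": [0, 0, 0], "offset": [0, 0, -0.01], "claw": -0.2}, {"delta_rot": [0, 0, 0], "offset": [0, 0, -0.03], "claw": -0.2}, {"delta_rot": [0, 0, 0], "offset": [0, 0, -0.06], "claw": -0.2}, {"delta_rot": [0, 0, 0], "offset": [0, 0, -0.09], "claw": -0.2}, {"delta_rot": [0, 0, 0], "offset": [0, 0, -0.12], "claw": -0.2}])

```text
clock: 18.2
position: [0.4216, -0.3008, 0.1897]
tool_rot: [0.0, 0.156, 0.988, 0.0]
contact_force: [-0.1, -0.6, 0.2]
opening: 0.055
grip_force: 0.0
```

move_arm(plan=[{"delta_rot": [0, 0, 0], "offset": [0, 0.01, -0.01], "claw": 0.2}, {"delta_rot": [0, 0, 0], "offset": [0, 0.03, -0.01], "claw": 0.5}, {"delta_rot": [0, 0, 0], "offset": [0, 0.06, -0.01], "claw": 1}, {"delta_rot": [0, 0, 0], "offset": [0, 0.09, -0.01], "claw": 1}, {"delta_rot": [0, 0, 0], "offset": [0, 0.12, -0.01], "claw": 1}])

```text
clock: 18.62
position: [0.4587, -0.1852, 0.1979]
tool_rot: [0.0, 0.156, 0.988, 0.0]
contact_force: [0.3, -0.2, -0.0]
opening: 0.0267
grip_force: 0.0
```

```bash
python3 - <<'E'
from h import *
s=env.sense(); print(s['position'],s['qpos'].round(2))
d=cam('side'); C=cloud(d)
# keeper in housing frame
c0=np.array([.4826,-.0290]);a=np.radians(17.8);ex=np.array([np.cos(a),np.sin(a)]);ey=np.array([-ex[1],ex[0]])
q=C[...,:2]-c0; X=q@ex;Y=q@ey;Z=C[...,2]
m=(X>.05)&(X<.14)&(abs(Y)<.02)&(Z>.06)&(Z<.16)
P=np.c_[X[m],Y[m],Z[m]]; print('keeper n',len(P))
for z in np.arange(.06,.15,.01):
    k=(P[:,2]>=z)&(P[:,2]<z+.01)
    if k.any(): print(round(z,3),k.sum(),P[k].min(0).round(4),P[k].max(0).round(4))
a=d['image'][110:220,230:370]; b=d['image'][200:310,270:410]
t=cam('top'); t0=t['image'][130:240,220:310]; t1=t['image'][165:275,330:420]
f=lambda x:cv2.resize(x,None,fx=2.7,fy=2.7,interpolation=cv2.INTER_CUBIC)
save(np.vstack([np.hstack([f(a),f(t0)]),np.hstack([f(b),f(t1)])]),'after.png')
E
```

```text
[ 0.45870348 -0.18524149  0.19787661] [-0.54  0.31  1.65  0.    1.18 -1.8 ]
keeper n 5
0.06 5 [0.0622 0.0094 0.0612] [0.0657 0.015  0.0684]
```

View pics/after.png

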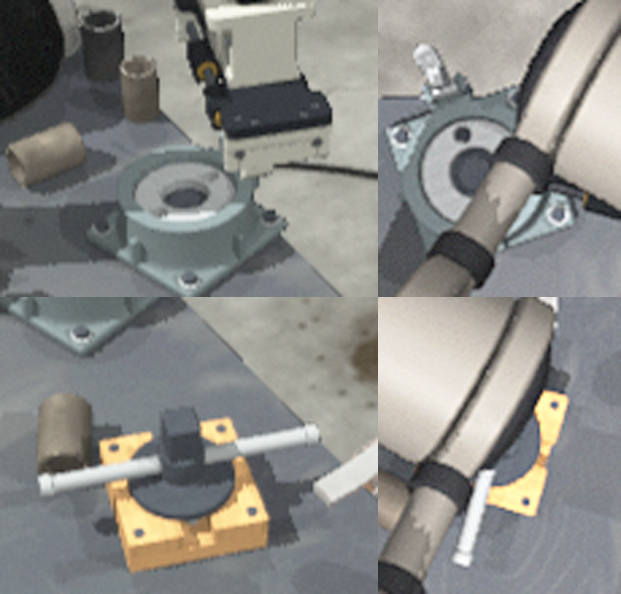

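The spanner stands central and level on the rest with its pins in the groove (lower left). Next I measure the keeper from the first pictures.

```bash
python3 - <<'E'
from h import *
c0=np.array([.4826,-.0290]);a=np.radians(17.8);ex=np.array([np.cos(a),np.sin(a)]);ey=np.array([-ex[1],ex[0]])
for n in('side0.npz','top0.npz'):
    d=dict(np.load(n)); C=cloud(d)
    q=C[...,:2]-c0; X=q@ex;Y=q@ey;Z=C[...,2]
    m=(X>.04)&(X<.16)&(abs(Y)<.03)&(Z>.06)&(Z<.17)
    P=np.c_[X[m],Y[m],Z[m]]; print(n,len(P))
    for z in np.arange(.06,.15,.008):
        k=(P[:,2]>=z)&(P[:,2]<z+.008)
        if k.any(): print(round(z,3),k.sum(),P[k].min(0).round(4),P[k].max(0).round(4))
s=env.sense();M=R.from_quat(s['tool_rot'],scalar_first=True).as_matrix();print(s['position'],np.degrees(np.arctan2(M[1,1],M[0,1])))
for p in([.14,0],[.05,0],[.012,0]): print(p,c0+p[0]*ex)
E
```

```text
side0.npz 250
0.06 39 [ 0.0633 -0.022   0.0603] [0.0807 0.0171 0.0679]
0.068 52 [ 0.0608 -0.0222  0.0681] [0.0805 0.0156 0.076 ]
0.076 19 [ 0.0719 -0.0124  0.0761] [0.0818 0.006  0.0838]
0.084 22 [ 0.0734 -0.0104  0.0844] [0.0838 0.0057 0.0915]
0.092 14 [ 0.0777 -0.0119  0.0924] [0.0894 0.0014 0.0997]
0.1 30 [ 0.0642 -0.0132  0.1003] [0.0926 0.0081 0.1079]
0.108 31 [ 0.066  -0.0134  0.108 ] [0.0929 0.0072 0.1156]
0.116 22 [ 0.086  -0.012   0.1162] [0.0972 0.0061 0.1237]
0.124 21 [ 0.0875 -0.0116  0.1241] [0.0995 0.006  0.1309]
top0.npz 247
0.06 35 [ 0.0467 -0.0265  0.0601] [0.0759 0.0257 0.068 ]
0.068 70 [ 0.0642 -0.0186  0.068 ] [0.0813 0.0186 0.0757]
0.076 8 [ 0.0721 -0.0084  0.0764] [ 0.0765 -0.0016  0.0832]
0.084 8 [ 0.0763 -0.0085  0.0859] [0.0804 0.0083 0.0907]
0.092 6 [ 0.0795 -0.0079  0.0927] [0.0837 0.0079 0.0995]
0.1 21 [ 0.0738 -0.0089  0.1007] [0.0863 0.0091 0.1078]
0.108 47 [ 0.0661 -0.0086  0.1082] [0.0898 0.0087 0.116 ]
0.116 17 [ 0.0866 -0.0088  0.1162] [0.0928 0.0083 0.1231]
0.124 33 [ 0.0882 -0.0083  0.1244] [0.0991 0.0077 0.1318]
0.132 2 [ 0.0928 -0.0003  0.1321] [0.096  0.0013 0.1342]
[ 0.45924587 -0.18287056  0.19787267] 72.30740391573217
[0.14, 0] [0.61589811 0.01379734]
[0.05, 0] [ 0.53020647 -0.01371523]
[0.012, 0] [ 0.49402555 -0.02533166]
```

move_arm(plan=[{"delta_rot": [0, 0, 0], "offset": [-0.006, 0.015, 0], "claw": 1}, {"delta_rot": [0, 0, 0], "offset": [-0.015, 0.04, 0], "claw": 1}, {"delta_rot": [0, 0, 0], "offset": [-0.025, 0.068, 0], "claw": 1}, {"delta_rot": [0, 0, 0], "offset": [-0.035, 0.096, 0], "claw": 1}, {"delta_rot": [0, 0, 0], "offset": [-0.046, 0.124, 0], "claw": 1}], grip_force=20)

```text
clock: 19.13
position: [0.541, -0.0822, 0.1978]
tool_rot: [-0.0, 0.156, 0.988, -0.0]
contact_force: [0.3, -0.4, -0.6]
opening: 0.0006
grip_force: 0.0
```

move_arm(plan=[{"delta_rot": [0, 0, -3], "offset": [-0.01, 0.028, 0], "claw": 1}, {"delta_rot": [0, 0, -8], "offset": [-0.02, 0.055, 0], "claw": 1}, {"delta_rot": [0, 0, -14], "offset": [-0.03, 0.08, 0], "claw": 1}, {"delta_rot": [0, 0, -20], "offset": [-0.036, 0.1, 0], "claw": 1}, {"delta_rot": [0, 0, -25], "offset": [-0.039, 0.108, 0], "claw": 1}])

```text
clock: 19.55
position: [0.612, 0.01, 0.1973]
tool_rot: [0.0, -0.065, 0.998, 0.0]
contact_force: [-1.9, -0.3, 0.1]
opening: 0.0004
grip_force: 0.0
```

move_arm(plan=[{"delta_rot": [0, 0, -4], "offset": [0, 0, 0], "claw": 1}, {"delta_rot": [0, 0, -8], "offset": [0, 0, 0], "claw": 1}, {"delta_rot": [0, 0, -10.5], "offset": [0, 0, 0], "claw": 1}, {"delta_rot": [0, 0, -10.5], "offset": [0, 0, 0], "claw": 1}, {"delta_rot": [0, 0, -10.5], "offset": [0, 0, 0], "claw": 1}])

```text
clock: 19.97
position: [0.6109, 0.0075, 0.1976]
tool_rot: [-0.0, -0.152, 0.988, 0.0]
contact_force: [-0.9, -0.7, -0.5]
opening: 0.0002
grip_force: 0.0
```

```bash
cat > hf.py <<'E'
from h import *
c0=np.array([.4826,-.0290]);a=np.radians(17.8);ex=np.array([np.cos(a),np.sin(a)]);ey=np.array([-ex[1],ex[0]])
s=env.sense();M=R.from_quat(s['tool_rot'],scalar_first=True).as_matrix();q=s['position'][:2]-c0
print(s['clock'],'X',q@ex,'Y',q@ey,'Z',s['position'][2],'yaw',np.degrees(np.arctan2(M[1,1],M[0,1])),'F',s['contact_force'].round(1),s['opening'])
E
python3 hf.py
```

```text
19.9667 X 0.1332862856286908 Y -0.004437649958036145 Z 0.19760778397919124 yaw 107.48786883466838 F [-0.9 -0.7 -0.5] 0.00016293658872994454
```

move_arm(plan=[{"delta_rot": [0, 0, 0], "offset": [0, 0.004, 0.015], "claw": 1}, {"delta_rot": [0, 0, 0], "offset": [0, 0.004, 0.035], "claw": 1}, {"delta_rot": [0, 0, 0], "offset": [0, 0.004, 0.055], "claw": 1}, {"delta_rot": [0, 0, 0], "offset": [0, 0.004, 0.074], "claw": 1}, {"delta_rot": [0, 0, 0], "offset": [0, 0.004, 0.085], "claw": 1}])

```text
clock: 20.38
position: [0.6087, 0.0115, 0.1106]
tool_rot: [-0.001, -0.152, 0.988, 0.0]
contact_force: [0.4, 0.2, 0.7]
opening: 0.0002
grip_force: 0.0
```

move_arm(plan=[{"delta_rot": [0, 0, 0], "offset": [0.006, 0, 0], "claw": 1}, {"delta_rot": [0, 0, 0], "offset": [0.014, 0, 0], "claw": 1}, {"delta_rot": [0, 0, 0], "offset": [0.022, 0, 0], "claw": 1}, {"delta_rot": [0, 0, 0], "offset": [0.03, 0, 0], "claw": 1}, {"delta_rot": [0, 0, 0], "offset": [0.036, 0, 0], "claw": 1}])

```text
clock: 20.8
position: [0.5753, 0.0003, 0.1142]
tool_rot: [0.001, -0.153, 0.988, -0.0]
contact_force: [1.4, -0.3, -0.2]
opening: 0.0003
grip_force: 0.6
```

```bash
python3 hf.py
```

```text
20.8 X 0.09723732460478297 Y -0.0003959880398850951 Z 0.11421814346904055 yaw 107.56087973651421 F [ 1.4 -0.3 -0.2] 0.00031379174880066265
```

move_arm(plan=[{"delta_rot": [0, 0, 0], "offset": [0.007, 0, 0], "claw": 1}, {"delta_rot": [0, 0, 0], "offset": [0.014, 0, 0], "claw": 1}, {"delta_rot": [0, 0, 0], "offset": [0.021, 0, 0.001], "claw": 1}, {"delta_rot": [0, 0, 0], "offset": [0.028, 0, 0.002], "claw": 1}, {"delta_rot": [0, 0, 0], "offset": [0.035, 0, 0.004], "claw": 1}])

```text
clock: 21.22
position: [0.5415, -0.01, 0.1087]
tool_rot: [0.0, -0.153, 0.988, 0.0]
contact_force: [1.3, -0.2, -0.1]
opening: 0.0006
grip_force: 0.5
```

move_arm(plan=[{"delta_rot": [0, 0, 0], "offset": [0.005, 0, 0.002], "claw": 1}, {"delta_rot": [0, 0, 0], "offset": [0.009, 0, 0.005], "claw": 1}, {"delta_rot": [0, 0, 0], "offset": [0.013, 0, 0.009], "claw": 1}, {"delta_rot": [0, 0, 0], "offset": [0.017, 0, 0.013], "claw": 1}, {"delta_rot": [0, 0, 0], "offset": [0.02, 0, 0.017], "claw": 1}])

```text
clock: 21.63
position: [0.5225, -0.0159, 0.0911]
tool_rot: [-0.0, -0.153, 0.988, 0.0]
contact_force: [1.0, -0.2, 0.7]
opening: 0.0007
grip_force: 0.4
```

```bash
python3 hf.py;python3 - <<'E'
from h import *
a=cam('side')['image'][100:220,230:370]; save(cv2.resize(a,None,fx=4,fy=4,interpolation=cv2.INTER_CUBIC),'keep.png')
E
```

```text
21.6333 X 0.04201412661218312 Y 0.00024315193872229308 Z 0.0911363112215457 yaw 107.58555150283271 F [ 1.  -0.2  0.7] 0.0006595968287858754
```

View pics/keep.png

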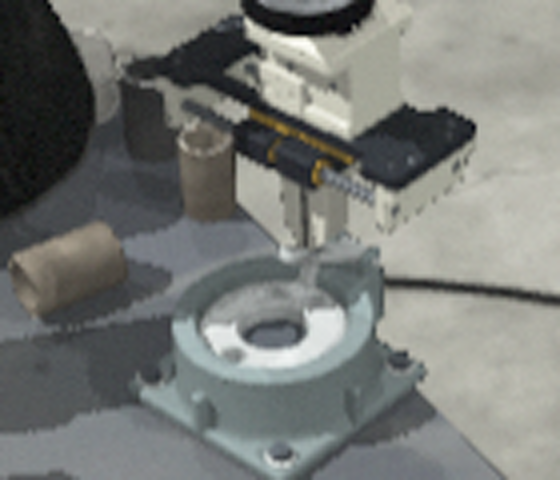

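The keeper is folding inward under the fingertips (crop about (320,265)), its tooth heading for the ring's hole. Continuing down.

move_arm(plan=[{"delta_rot": [0, 0, 0], "offset": [0.006, 0, 0.004], "claw": 1}, {"delta_rot": [0, 0, 0], "offset": [0.012, 0, 0.008], "claw": 1}, {"delta_rot": [0, 0, 0], "offset": [0.018, 0, 0.012], "claw": 1}, {"delta_rot": [0, 0, 0], "offset": [0.024, 0, 0.016], "claw": 1}, {"delta_rot": [0, 0, 0], "offset": [0.027, 0, 0.019], "claw": 1}])

```text
clock: 22.1
position: [0.496, -0.0242, 0.0721]
tool_rot: [-0.001, -0.153, 0.988, 0.0]
contact_force: [0.3, 0.4, 0.2]
opening: 0.0005
grip_force: 0.3
```

move_arm(plan=[{"delta_rot": [0, 0, 0], "offset": [0, 0, 0.001], "claw": 1}, {"delta_rot": [0, 0, 0], "offset": [0, 0, 0.002], "claw": 1}, {"delta_rot": [0, 0, 0], "offset": [0, 0, 0.003], "claw": 1}, {"delta_rot": [0, 0, 0], "offset": [0, 0, 0.004], "claw": 1}, {"delta_rot": [0, 0, 0], "offset": [0, 0, 0.004], "claw": 1}])

```text
clock: 22.52
position: [0.4975, -0.024, 0.0687]
tool_rot: [0.0, -0.153, 0.988, -0.0]
contact_force: [0.2, 0.5, 0.9]
opening: 0.0006
grip_force: 0.3
```

```bash
python3 hf.py
```

```text
22.5167 X 0.01574747142447353 Y 0.00019907842287925862 Z 0.06871120679794929 yaw 107.5948050116457 F [0.2 0.5 0.9] 0.0006289745869561748
```

move_arm(plan=[{"delta_rot": [0, 0, 0], "offset": [0, 0, 0.0005], "claw": 1}, {"delta_rot": [0, 0, 0], "offset": [0, 0, 0.001], "claw": 1}, {"delta_rot": [0, 0, 0], "offset": [0, 0, 0.0015], "claw": 1}, {"delta_rot": [0, 0, 0], "offset": [0, 0, 0.002], "claw": 1}, {"delta_rot": [0, 0, 0], "offset": [0, 0, 0.002], "claw": 1}])

```text
clock: 22.93
position: [0.4976, -0.0241, 0.068]
tool_rot: [0.001, -0.153, 0.988, -0.0]
contact_force: [-5.1, -0.6, 12.7]
opening: 0.0006
grip_force: 6.8
```

```bash
python3 hf.py
```

```text
22.9333 X 0.015799513963033758 Y 0.00011655910744502382 Z 0.0680315872854769 yaw 107.59900909602999 F [-5.1 -0.6 12.7] 0.0006228507912206017
```

move_arm(plan=[{"delta_rot": [0, 0, 0], "offset": [0, 0, 0.0004], "claw": 1}, {"delta_rot": [0, 0, 0], "offset": [0, 0, 0.0008], "claw": 1}, {"delta_rot": [0, 0, 0], "offset": [0, 0, 0.0008], "claw": 1}, {"delta_rot": [0, 0, 0], "offset": [0, 0, 0.0008], "claw": 1}, {"delta_rot": [0, 0, 0], "offset": [0, 0, -0.002], "claw": 1}])

```text
clock: 23.35
position: [0.4976, -0.024, 0.0696]
tool_rot: [0.001, -0.153, 0.988, -0.0]
contact_force: [-0.6, 0.6, 1.1]
opening: 0.0002
grip_force: 0.0
```

move_arm(plan=[{"delta_rot": [0, 0, 0], "offset": [0, 0, -0.01], "claw": 1}, {"delta_rot": [0, 0, 0], "offset": [0, 0, -0.03], "claw": 1}, {"delta_rot": [0, 0, 0], "offset": [0, 0, -0.06], "claw": 1}, {"delta_rot": [0, 0, 0], "offset": [0, 0, -0.09], "claw": 1}, {"delta_rot": [0, 0, 0], "offset": [0, 0, -0.12], "claw": 1}])

```text
clock: 23.77
position: [0.497, -0.0239, 0.1903]
tool_rot: [-0.0, -0.153, 0.988, 0.0]
contact_force: [0.6, 0.2, -1.0]
opening: 0.0004
grip_force: 0.0
```

move_arm(plan=[{"delta_rot": [0, 0, 0], "offset": [0, 0.03, -0.02], "claw": 1}, {"delta_rot": [0, 0, 0], "offset": [0.01, 0.065, -0.03], "claw": 1}, {"delta_rot": [0, 0, 0], "offset": [0.02, 0.1, -0.03], "claw": 1}, {"delta_rot": [0, 0, 0], "offset": [0.03, 0.135, -0.03], "claw": 1}, {"delta_rot": [0, 0, 0], "offset": [0.04, 0.165, -0.03], "claw": 1}])

```text
clock: 24.18
position: [0.408, 0.1227, 0.2194]
tool_rot: [0.0, -0.153, 0.988, 0.0]
contact_force: [-0.3, 1.2, -0.1]
opening: 0.0005
grip_force: 0.0
```

```bash
python3 hf.py; python3 - <<'E'
from h import *
c0=np.array([.4826,-.0290]);a=np.radians(17.8);ex=np.array([np.cos(a),np.sin(a)]);ey=np.array([-ex[1],ex[0]])
d=cam('side'); C=cloud(d); q=C[...,:2]-c0; X=q@ex;Y=q@ey;Z=C[...,2]
for lo in(.004,.015,.03,.045):
    m=(X>lo)&(X<lo+.012)&(abs(Y)<.006)&(Z>.055); print(lo,m.sum(),np.median(Z[m]))
t=cam('top')
f=lambda x:cv2.resize(x,None,fx=2.7,fy=2.7,interpolation=cv2.INTER_CUBIC)
save(np.vstack([np.hstack([f(d['image'][110:220,230:370]),f(t['image'][130:240,220:310])]),np.hstack([f(d['image'][200:310,270:410]),f(t['image'][165:275,330:420])])]),'final.png')
E
```

```text
24.1833 X -0.024628906949173475 Y 0.16723746003298923 Z 0.21938870007552685 yaw 107.58158060912731 F [-0.3  1.2 -0.1] 0.0005274531531988608
0.004 16 0.06675636331172533
0.015 18 0.06695052765970812
0.03 14 0.06703448185526953
0.045 14 0.06703740468358355
```

View pics/final.png

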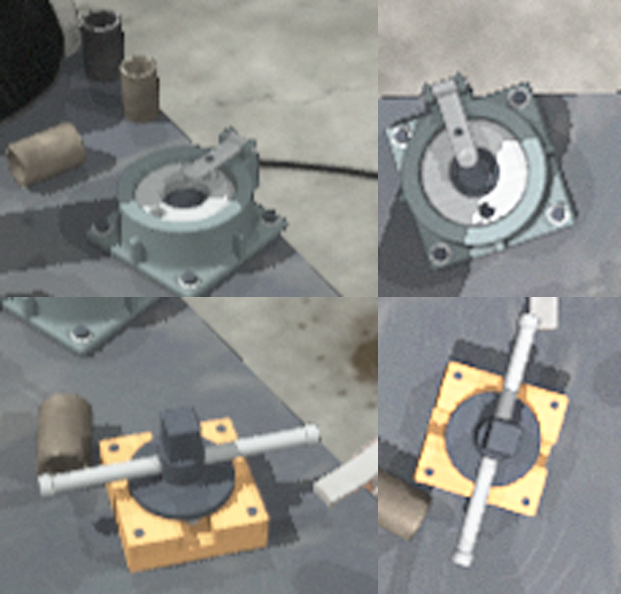

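The keeper lies flat across its whole length with its tooth in the hole, the spanner stands central on the rest, and the arm touches nothing. Handing in.

```bash
python3 -c "
from workcell import env
print(env.sign_off())"
```

```text
the job is handed in; nothing more can be done
None
```

The job is handed in at about 24 s of the 72 s limit: the ring was turned home against its stop, the spanner is back level and central on its rest, and the keeper is pressed fully down with its tooth in the ring's hole.

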